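# Bring the water beaker round on the paint carousel

### The job

Turn the paint carousel gently by pushing one of its upright paddles with a fingertip, without pinching the paddle, until the tall beaker stands squarely in line with the fixed wooden tongue that points at the picture, on the tongue's side of the axle. Leave all four pots standing in their wells without touching them, disturb nothing else on the table, and move the hand clear.

Things in the scene. Friction and masses are not known exactly. Their poses are not given: they have to be found in the camera images.
- stand: Fixed wooden foot of the paint carousel, a 140 mm round 18 mm high. Origin: on the vertical axle, at table height. Its own +x is the direction of the tongue, a flat wooden strip 30 mm wide and 8 mm high that runs along the table under the carousel from the foot to a pointed end 230 mm from the axle; the picture lies beyond it.
- carousel (a joint): Angle by which the carousel has turned since the start, rad (0 at the start), growing counter-clockwise seen from above, free between -6.28 and 6.28. No spring; light friction (0.12 N m and some drag, 1 to 3 N at a paddle); it stops where it is left. It has four arms at right angles, with the four wells halfway between them; how they stand to the tongue at the start varies.
- paddle0 (a point): The first of the four arms ends in an upright flat paddle: 12 mm thick, from 110 to 155 mm from the axle, from 22 to 70 mm above the table, its broad faces looking along the direction of turning. This point: middle of its top edge, 132.5 mm from the axle, 70 mm above the table; axes of the disc, x along this arm.
- paddle1 (a point): The same on the paddle 90 degrees counter-clockwise (seen from above) of paddle0.
- paddle2 (a point): The same on the paddle across the axle from paddle0.
- paddle3 (a point): The same on the paddle 90 degrees clockwise of paddle0.
- faces_ccw: The halves of all four paddles that face counter-clockwise seen from above (push these to turn clockwise). Turns with the carousel, a wooden disc 220 mm across, top 34 mm above the table, with a 26 mm hub up to 64 mm and four wells (5 mm rims) 66 mm from the axle. Origin on the axle, 20 mm above the table, x along paddle0's arm.
- faces_cw: The halves of all four paddles that face clockwise (push these to turn counter-clockwise). Origin as faces_ccw.
- beaker: The tall one of the four white plastic pots, an open round beaker 54 mm across at its mouth and 68 mm tall, loose in one of the wells (any of the four). Origin: centre of its underside, 34 mm above the table. Its top is 102 mm above the table.
- low_pot_a: Low round open white pot, 54 mm across, 34 mm tall, loose in a well. Origin: centre of its underside.
- low_pot_b: A second low round pot, the same as low_pot_a.
- square_pot: Low square open white pot, 40 x 40 x 34 mm, loose in a well. Origin: centre of its underside.
- stamp: Bystander: wooden hand stamp, a 50 x 50 x 22 mm block with a knob, 60 mm tall in all, loose, about 220 to 250 mm from the axle at the carousel's side. Origin: centre of its underside.
- tape: Bystander: roll of yellow tape, 84 mm across, 22 mm high, loose, about 220 to 260 mm from the axle on the other side. Origin: centre of its underside.
- brush: Bystander: paint brush 170 mm long lying on the table to the right. Origin on its underside.
- glue: Bystander: white glue bottle 44 mm across, 120 mm tall, to the right. Origin: centre of its underside.
- brush_mug: Bystander: white mug 76 mm across, 90 mm tall, to the left. Origin: centre of its underside.

How it is judged:
On the way:
1. the fingers push on a paddle of the carousel ((contact force between the fingers and faces_ccw above 0.3 N or contact force between the fingers and faces_cw above 0.3 N)), for 0.05 s.
At the end, for the whole second after the job is handed in: The centre of the beaker stands within 13 mm to either side of the line of the tongue (the stand's +x axis), on the tongue's side of the axle; the carousel is at rest (below 0.05 rad/s); all four pots are upright (within 0.15 rad) on the disc in their wells (x of beaker in the frame of stand above 0.04 m and y of beaker in the frame of stand between -0.013 and 0.013 m and velocity of joint carousel between -0.05 and 0.05 rad/s and angle between each of beaker, low_pot_a, low_pot_b, square_pot's own z axis and vertical below 0.15 rad and height (world z) of beaker between 0.03 and 0.04 m and horizontal distance between each of beaker, low_pot_a, low_pot_b, square_pot and stand below 0.08 m and height (world z) of low_pot_a between 0.03 and 0.04 m and height (world z) of low_pot_b between 0.03 and 0.04 m and height (world z) of square_pot between 0.03 and 0.04 m); the robot touches nothing.
It fails at once if a paddle was pinched: both of its faces pressed by the fingers at once (contact force between the fingers and faces_ccw above 1 N and contact force between the fingers and faces_cw above 1 N).
It fails at once if the robot touched one of the four pots (contact force between any of the fingers, the arm and beaker above 0.5 N or contact force between any of the fingers, the arm and low_pot_a above 0.5 N or contact force between any of the fingers, the arm and low_pot_b above 0.5 N or contact force between any of the fingers, the arm and square_pot above 0.5 N).
It fails at once if a pot was lifted (10 mm above the disc) or tipped (more than 0.35 rad) (height (world z) of any of beaker, low_pot_a, low_pot_b, square_pot above 0.044 m or angle between any of beaker, low_pot_a, low_pot_b, square_pot's own z axis and vertical above 0.35 rad).
It fails at once if the carousel was spun fast (over 2.5 rad/s) (velocity of joint carousel above 2.5 rad/s or velocity of joint carousel below -2.5 rad/s).
It fails at once if something else on the table was shifted by more than 15 mm (distance of any of brush, glue, tape, stamp, brush_mug from where it was at the start of the episode above 0.015 m).
It also fails if it takes over 48 s, if anything falls off the work surface, if the arm or the gripper's body presses on something with over 40 N, if the wrist force passes 120 N, or if a joint passes its speed limit or range.

### The arm

A 6-joint arm with a two-finger parallel gripper is mounted at the origin on the work surface. World frame = base frame: x ahead of the robot, y to its left, z up, the work surface at z = 0. Lengths are in m, angles in rad, forces in N, time in s.
With the tool pointing down it reaches from about 0.375 to 0.9 m from the base axis. Payload 3.1 kg.
Tool frame: the origin (TCP) lies midway between the tips of the shut fingers; the grasp point (between the pads) lies 19 mm behind it; z points along the fingers, y is the line along which they close (so a half turn about z gives the same grasp; the last joint's range is limited). The gripper opens to 87 mm and grips with 3 to 60 N. Pads are 19 mm wide; open, the fingers measure 117 mm over their backs; the gripper's body (75 mm by 190 mm) begins 51 mm behind the grasp point.
Start: joints at [1.157, 0.527, 1.433, -0, 1.181, -0.178], TCP at [0.146, 0.608, 0.223] pointing down, gripper open.
Joint ranges: [-3.08, 3.08], [-0.75, 2.2], [0.22, 2.44], [-1.43, 4.57], [0, 2.65], [-2.85, 2.85]. Speed limits (rad/s): [2.79, 2.79, 3.14, 3.14, 3.14, 3.14].

### API

Orientations are given as a unit quaternion [x, y, z, w].
In Python, from rig import robot gives the robot as it stands.
- The arm moves only by the shell command python3 -m jog 'ROWS' [FORCE]. ROWS is a JSON object of lists of equal length, an entry for each row: "dp": the shift along the tool's x, y, z in mm, a list of three; "delta_rot": the turn, a rotation vector about the tool's x, y, z in rad, a list of three; "gripper": the opening, from -1 (shut) to 1 (fully open). A call has 1 to 12 rows; each row is the pose to reach, as a shift and turn from the pose commanded when the call began, along the tool's axes at that moment; what a row does not reach only later rows make up. A row lasts 1/10 s, in which the tool goes at most 50 mm and 8.59 degrees, less where a joint would pass 70% of its speed; a pose out of reach is approached as far as the arm can. A call with a gripper value outside its range is refused whole. The fingers move at their own pace and stop on an object; FORCE is the grip in N (left out, the last holds). Time passes only in rows, so rows that repeat a pose let the fingers close. It gives the time, the measured TCP pose, the force, the opening and the grip force at its end, in the units of the state.
- robot.get_obs(): the state, without advancing time (a new reading comes with each control period).
- robot.camera(name): name is "scene" or "side" or "wrist"; returns the picture (384x512x3 uint8, red, green, blue); there is no depth.
- robot.camera_model(name): a dict with "fx", "fy", "cx", "cy" (pixels), "xyz" and "orientation" of the camera in the world; the wrist camera has in their place "T_tool_cam" (4x4, takes a point from camera to tool coordinates, whose origin is the TCP and whose axes are the flange's). Camera axes: x right, y down, z forward; pixel columns grow to the right and rows downward; lengths in m; the calibration is good to about 2 mm. A picture is of the moment at which its call begins: read the wrist's pose just before it. camera_model takes no time and is no camera call.
- robot.hand_in(): hands the job in; it is judged then, once.
Trained networks look in the newest picture that a camera, given by its name, has taken for a name from the list of things; names that differ only in an ending like _2 or _b are one class to them, and where a whole thing is asked for, a point or a joint stands for the part that bears it (a point fixed in the world has none). Each returns a list of dicts, best first, with "score" (0 to 1); they miss things now and then, are a little off and sometimes report something else, mostly with a low value. They report only what shows in the picture. A call takes as long as a camera call.
- robot.search_frame(name, camera): "rect" ([left, top, right, bottom] in pixels, round what is visible of it).
The state is a dict: "time": time; "q": joint angles; "joint_velocities": joint speeds; "joint_torque": joint torques, N m; "position": TCP position; "tool_rot": TCP orientation; "ft_force": force on the tool from outside, world axes, zero at the start; "moment": the same for the moment, N m; "grip_width": finger opening in m; "grip_force": force on a finger pad.
Only numpy, scipy, OpenCV 4.12 (cv2) and the standard library are available. Lean on these libraries where they do the work, as an engineer would, in place of code of your own. Each camera call takes 0.05 s, during which the arm holds its last target. There are 200 camera calls.

## Working session

There is one attempt and no reset: what is moved stays moved. The work goes in short steps, Python scripts to look and compute and a shell command to move; the robot and the scene stay as the last step left them, time stands still between calls to the robot, and variables do not carry over. Pictures are saved under pics/ and viewed, at most 10 in all, crops included, and the job is handed in when it is done.

```bash
mkdir -p pics; python3 - <<'E'
from rig import robot
import cv2,numpy as np
for c in("scene","side"):
    im=robot.camera(c); cv2.imwrite(f"pics/{c}0.png",cv2.resize(im[:,:,::-1],(800,600),interpolation=cv2.INTER_CUBIC)); print(c,robot.camera_model(c))
    for n in("stand","beaker","stamp","tape"): print(n,robot.search_frame(n,c)[:1])
o=robot.get_obs();print(o["time"],o["position"],o["tool_rot"],o["grip_width"])
E
```

```text
scene {'fx': 408.9568227187295, 'fy': 408.9568227187295, 'cx': 257.07457185091926, 'cy': 194.71138251335043, 'xyz': array([ 1.54894598, -0.28180229,  0.71053962]), 'orientation': array([ 0.70493583,  0.52013113, -0.27906766, -0.39325606])}
stand []
beaker [{'rect': [234.2, 184.3, 252.3, 215.7], 'score': 0.77}]
stamp [{'rect': [163.9, 197.8, 186.3, 223.5], 'score': 0.78}]
tape [{'rect': [312.7, 194.9, 339.0, 210.2], 'score': 0.55}]
side {'fx': 428.9667542243518, 'fy': 428.9667542243518, 'cx': 260.71349485716195, 'cy': 190.70747568332052, 'xyz': array([0.50092684, 0.83324756, 0.82451787]), 'orientation': array([-0.0300698 ,  0.91378888, -0.40479013,  0.0151866 ])}
stand [{'rect': [181.1, 198.9, 219.4, 219.7], 'score': 0.75}]
beaker [{'rect': [236.3, 170.4, 257.0, 200.2], 'score': 0.9}]
stamp [{'rect': [265.2, 147.6, 284.3, 164.3], 'score': 0.77}]
tape [{'rect': [219.0, 264.1, 256.1, 299.5], 'score': 0.87}]
0.5 [0.14596026 0.60766514 0.22252434] [ 1.17608954e-01  9.93059985e-01 -3.16361154e-05 -4.77947912e-06] 0.08702379448519569
```

View pics/scene0.png

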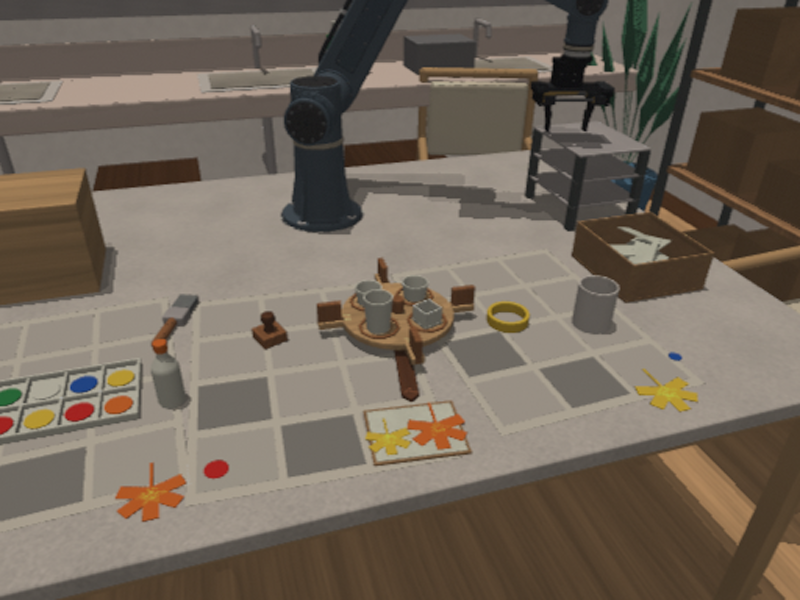

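View pics/side0.png

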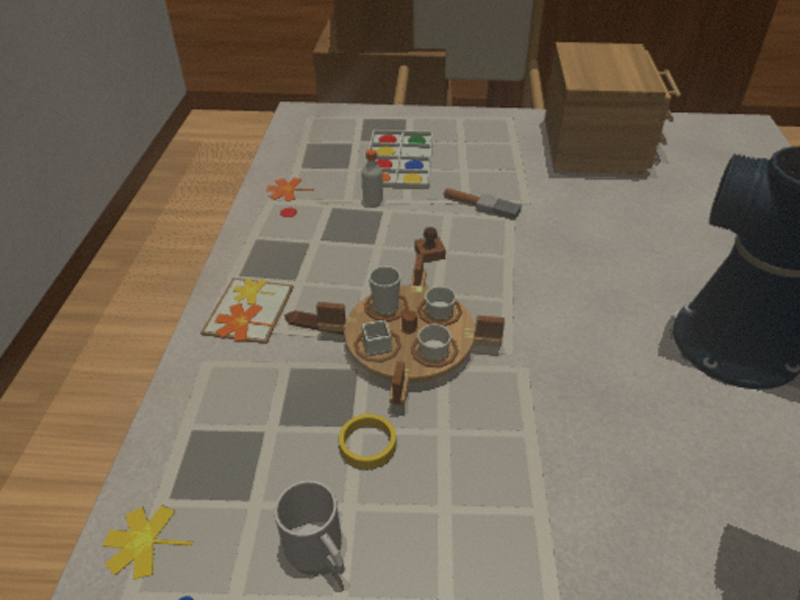

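Side view: hub top at about (409,315), tongue tip at (287,318), and paddle tops on the left, top, right and bottom arms. The beaker mouth is at (385,275), upper left. The tongue points left (+x), so the carousel has to turn about 45° counter-clockwise.

```bash
cat > h.py <<'E'
from rig import robot
import numpy as np
from scipy.spatial.transform import Rotation as R
def bp(c,u,v,z,T=None):
    m=robot.camera_model(c)
    if T is None: p,Rm=np.array(m["xyz"]),R.from_quat(m["orientation"]).as_matrix()
    else: p,Rm=T[:3,3],T[:3,:3]
    d=Rm@np.array([(u-m["cx"])/m["fx"],(v-m["cy"])/m["fy"],1]); return (p+d*(z-p[2])/d[2])[:2]
def wristT():
    o=robot.get_obs();T=np.eye(4);T[:3,:3]=R.from_quat(o["tool_rot"]).as_matrix();T[:3,3]=o["position"]
    return T@np.array(robot.camera_model("wrist")["T_tool_cam"])
E
python3 - <<'E'
from h import *
k=.64
for n,u,v,z in [("hub",409,315,.064),("tip",287,318,.008),("padL",331,304,.07),("padR",490,318,.07),("padB",400,368,.07),("padT",420,260,.07),("beaker",385,275,.102),("tape",367,436,.022)]: print("side",n,bp("side",u*k,v*k,z).round(3))
for n,u,v,z in [("hub",398,304,.064),("tip",409,396,.006),("padL",329,303,.07),("padR",462,288,.07),("padF",415,335,.07),("padBk",382,262,.07),("beaker",378,298,.102),("tape",508,311,.022)]: print("scene",n,bp("scene",u*k,v*k,z).round(3))
import cv2
for c,(a,b,x,y) in {"side":(170,140,350,280),"scene":(190,150,320,265)}.items():
    im=robot.camera(c)[b:y,a:x,::-1]; f=800/(x-a) if (y-b)*800/(x-a)<=600 else 600/(y-b); print(c,f)
    cv2.imwrite(f"pics/{c}c.png",cv2.resize(im,None,fx=f,fy=f,interpolation=cv2.INTER_CUBIC)[:600,:800])
E
```

```text
side hub [0.554 0.038]
side tip [0.772 0.001]
side padL [0.685 0.026]
side padR [0.422 0.043]
side padB [0.56 0.16]
side padT [ 0.544 -0.099]
side beaker [ 0.598 -0.016]
side tape [0.602 0.252]
scene hub [0.576 0.031]
scene tip [ 0.77 -0.01]
scene padL [ 0.546 -0.095]
scene padR [0.564 0.166]
scene padF [0.69  0.026]
scene padBk [0.419 0.045]
scene beaker [ 0.604 -0.016]
scene tape [0.599 0.254]
side 4.285714285714286
scene 5.217391304347826
```

View pics/sidec.png

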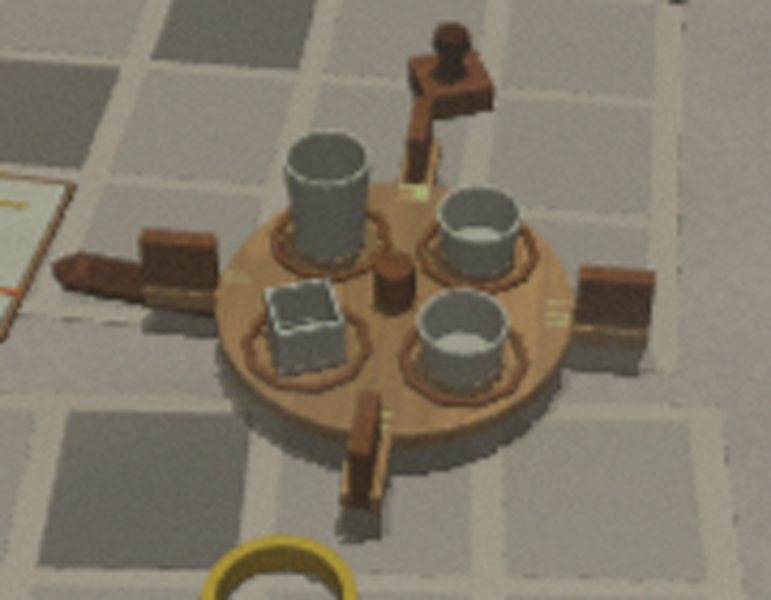

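```bash
python3 -m jog '{"dp":[[-46,-27,0],[-92,-54,0],[-137,-81,0],[-183,-108,0],[-229,-135,0],[-275,-162,0],[-321,-189,0],[-366,-216,0],[-412,-243,0],[-458,-270,0],[-504,-297,0],[-550,-323,0]],"delta_rot":[[0,0,-0.02],[0,0,-0.04],[0,0,-0.06],[0,0,-0.08],[0,0,-0.1],[0,0,-0.12],[0,0,-0.14],[0,0,-0.16],[0,0,-0.18],[0,0,-0.18],[0,0,-0.18],[0,0,-0.18]],"gripper":[-1,-1,-1,-1,-1,-1,-1,-1,-1,-1,-1,-1]}'
python3 -m jog '{"dp":[[0,0,0],[0,0,0],[0,0,0]],"delta_rot":[[0,0,0],[0,0,0],[0,0,0]],"gripper":[-1,-1,-1]}'
python3 - <<'E'
from h import *
import cv2
o=robot.get_obs();T=wristT();im=robot.camera("wrist");cv2.imwrite("pics/w1.png",cv2.resize(im[:,:,::-1],(800,600)))
print(o["time"],o["position"],R.from_quat(o["tool_rot"]).as_matrix().round(3),o["grip_width"]); np.save("T1.npy",T)
E
```

```text
time: 1.8
position: [0.5791, 0.1894, 0.2227]
tool_rot: [0.028, 1.0, 0.0, 0.0]
ft_force: [1.1, 0.3, 0.5]
grip_width: 0.0025
grip_force: 0.0
time: 2.1
position: [0.5766, 0.1917, 0.2223]
tool_rot: [0.028, 1.0, 0.0, -0.001]
ft_force: [0.1, -0.5, 0.4]
grip_width: 0.0001
grip_force: 0.0
2.1 [0.57661605 0.19168168 0.22228292] [[-0.998  0.055 -0.002]
 [ 0.055  0.998  0.   ]
 [ 0.002  0.    -1.   ]] 5.6078238695330903e-05
```

View pics/w1.png

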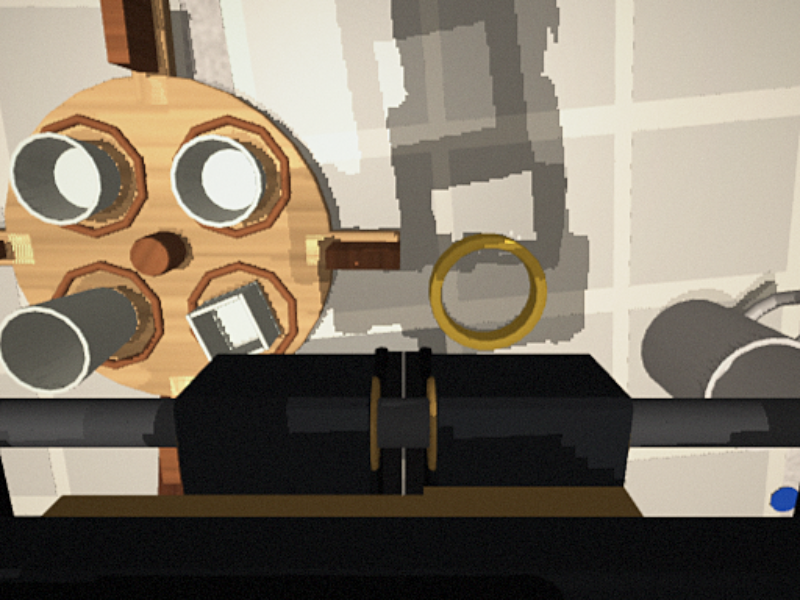

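The wrist view shows the +y paddle at about (325..400, 235..268), just left of the tape. The fingers are shut and the paddle's +x side is free.

```bash
python3 - <<'E'
from h import *
T=np.load("T1.npy");k=.64
for n,u,v,z in [("padBtop",365,243,.07),("padB+x edge low",365,268,.07),("padtop-x",365,234,.07),("padouter",401,250,.07),("hub",150,252,.064),("tape",488,290,.022),("square",233,325,.068),("beaker",44,350,.102)]: print(n,bp("wrist",u*k,v*k,z,T).round(3))
E
```

```text
padBtop [0.555 0.17 ]
padB+x edge low [0.57  0.169]
padtop-x [0.55 0.17]
padouter [0.561 0.191]
hub [0.554 0.037]
tape [0.601 0.251]
square [0.603 0.083]
beaker [ 0.601 -0.015]
```

```bash
python3 -m jog '{"dp":[[-28,-24,0],[-28,-24,20],[-28,-24,60],[-28,-24,100],[-28,-24,130],[-28,-24,155],[-28,-24,170],[-28,-24,177],[-28,-24,177],[-28,-24,177]],"delta_rot":[[0,0,0],[0,0,0],[0,0,0],[0,0,0],[0,0,0],[0,0,0],[0,0,0],[0,0,0],[0,0,0],[0,0,0]],"gripper":[-1,-1,-1,-1,-1,-1,-1,-1,-1,-1]}'
python3 - <<'E'
from h import *
o=robot.get_obs();p=o["position"];A=R.from_quat(o["tool_rot"]).as_matrix()
# finger centre trails the paddle mid-plane by 6+9.5 mm (cw), at radius .132
ax=np.array([.554,.036]);y0=np.degrees(np.arctan2(A[1,1],A[0,1]));print(p,y0)
for a in (87,95,103,111,115,118,121,123,125,126):
    r=np.radians(a);e=np.array([np.cos(r),np.sin(r)]);t=np.array([-e[1],e[0]])
    q=ax+.132*e-.0155*t
    d=A.T@np.r_[q-p[:2],0]*1000; print(a,q.round(3),d.round(0),round(-np.radians(a-y0),3))
E
```

```text
time: 3.15
position: [0.6052, 0.166, 0.0467]
tool_rot: [0.028, 1.0, 0.0, 0.001]
ft_force: [0.7, -0.4, -0.3]
grip_width: 0.0008
grip_force: 0.0
[0.6052281  0.16603074 0.04674154] 86.83437941964739
87 [0.576 0.167] [29. -1. -0.] -0.003
95 [0.558 0.169] [47.  0. -0.] -0.143
103 [0.539 0.168] [66. -2. -0.] -0.282
111 [0.521 0.165] [84. -6. -0.] -0.422
115 [0.512 0.162] [93. -9. -0.] -0.492
118 [0.506 0.16 ] [ 99. -12.  -0.] -0.544
121 [0.499 0.157] [105. -15.  -0.] -0.596
123 [0.495 0.155] [109. -17.  -0.] -0.631
125 [0.491 0.153] [113. -19.  -0.] -0.666
126 [0.489 0.152] [115. -21.  -0.] -0.684
```

```bash
python3 -m jog '{"dp":[[10,0,0],[20,-1,0],[25,-1,0],[29,-1,0],[33,-1,0],[38,0,0],[43,0,0],[47,0,0],[52,-1,0],[57,-1,0],[62,-2,0],[66,-2,0]],"delta_rot":[[0,0,0],[0,0,0],[0,0,0],[0,0,-0.01],[0,0,-0.04],[0,0,-0.07],[0,0,-0.11],[0,0,-0.14],[0,0,-0.18],[0,0,-0.21],[0,0,-0.25],[0,0,-0.28]],"gripper":[-1,-1,-1,-1,-1,-1,-1,-1,-1,-1,-1,-1]}'
python3 - <<'E'
from h import *
import cv2
o=robot.get_obs();p=o["position"];A=R.from_quat(o["tool_rot"]).as_matrix()
im=robot.camera("side")[140:280,170:350,::-1];cv2.imwrite("pics/s2.png",cv2.resize(im,None,fx=4.2857,fy=4.2857,interpolation=cv2.INTER_CUBIC))
b=robot.search_frame("beaker","side");print(b[:1],robot.get_obs()["ft_force"])
ax=np.array([.554,.036]);y0=np.degrees(np.arctan2(A[1,1],A[0,1]));print(p,y0)
for a in (103,107,111,115,118,120,122,124,125,126,127):
    r=np.radians(a);e=np.array([np.cos(r),np.sin(r)]);t=np.array([-e[1],e[0]])
    q=ax+.132*e-.0155*t
    print(a,(A.T@np.r_[q-p[:2],0]*1000).round(0),round(-np.radians(a-y0),3))
E
```

```text
time: 4.35
position: [0.5379, 0.1672, 0.0454]
tool_rot: [-0.113, 0.994, -0.0, -0.0]
ft_force: [1.5, -0.3, 0.6]
grip_width: 0.0003
grip_force: 0.5
[{'rect': [228.1, 175.2, 248.6, 203.2], 'score': 0.62}] [0.32126424 0.43344426 0.16821377]
[0.53788595 0.1672017  0.04542482] 102.98395793041632
103 [-2.  1. -0.] -0.0
107 [8. 1. 0.] -0.07
111 [17.  1.  0.] -0.14
115 [26.  1.  0.] -0.21
118 [33.  0.  0.] -0.262
120 [38. -1.  0.] -0.297
122 [42. -2.  0.] -0.332
124 [47. -3.  0.] -0.367
125 [49. -3.  0.] -0.384
126 [51. -4.  0.] -0.402
127 [53. -5.  0.] -0.419
```

View pics/s2.png

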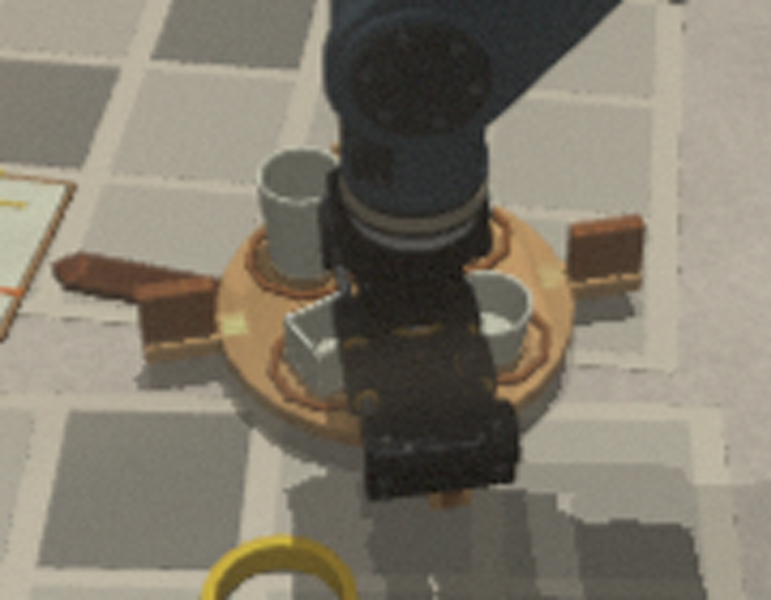

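The beaker mouth has moved to crop (299,175) and the carousel follows the finger. Next I push to about 124°.

```bash
python3 -m jog '{"dp":[[5,1,0],[10,1,0],[15,1,0],[20,1,0],[25,1,0],[30,0,0],[34,0,0],[38,-1,0],[41,-2,0],[44,-2,0],[46,-3,0],[46,-3,0]],"delta_rot":[[0,0,-0.04],[0,0,-0.08],[0,0,-0.12],[0,0,-0.16],[0,0,-0.2],[0,0,-0.24],[0,0,-0.27],[0,0,-0.3],[0,0,-0.32],[0,0,-0.34],[0,0,-0.36],[0,0,-0.36]],"gripper":[-1,-1,-1,-1,-1,-1,-1,-1,-1,-1,-1,-1]}'
python3 -m jog '{"dp":[[-6,0,0],[-14,0,0],[-20,0,0],[-20,0,-30],[-20,0,-80],[-20,0,-130],[-20,60,-150],[-20,110,-150],[-20,160,-150],[-20,200,-150],[-20,200,-150]],"delta_rot":[[0,0,0],[0,0,0],[0,0,0],[0,0,0],[0,0,0],[0,0,0],[0,0,0],[0,0,0],[0,0,0],[0,0,0],[0,0,0]],"gripper":[-1,-1,-1,-1,-1,-1,-1,-1,-1,-1,-1]}'
python3 - <<'E'
from h import *
import cv2
for c,(a,b,x,y,f) in {"side":(170,140,350,280,4.2857),"scene":(190,150,320,265,5.2174)}.items():
    im=robot.camera(c)[b:y,a:x,::-1];cv2.imwrite(f"pics/{c}3.png",cv2.resize(im,None,fx=f,fy=f,interpolation=cv2.INTER_CUBIC))
    print(robot.search_frame("beaker",c)[:1])
E
```

```text
time: 5.65
position: [0.4936, 0.1539, 0.0455]
tool_rot: [-0.288, 0.958, 0.0, -0.001]
ft_force: [0.4, 0.1, 0.6]
grip_width: 0.0002
grip_force: 0.0
time: 6.75
position: [0.3968, 0.3362, 0.1959]
tool_rot: [-0.291, 0.957, 0.001, -0.0]
ft_force: [-0.5, 0.2, 0.0]
grip_width: 0.0004
grip_force: 0.0
[{'rect': [224.6, 178.2, 249.0, 209.0], 'score': 0.64}]
[{'rect': [247.3, 187.1, 266.0, 217.2], 'score': 0.84}]
```

View pics/side3.png

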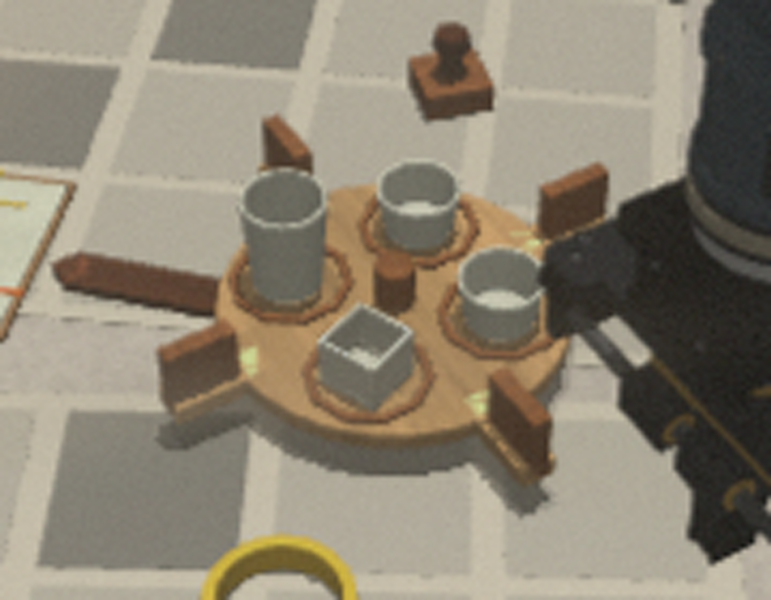

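View pics/scene3.png

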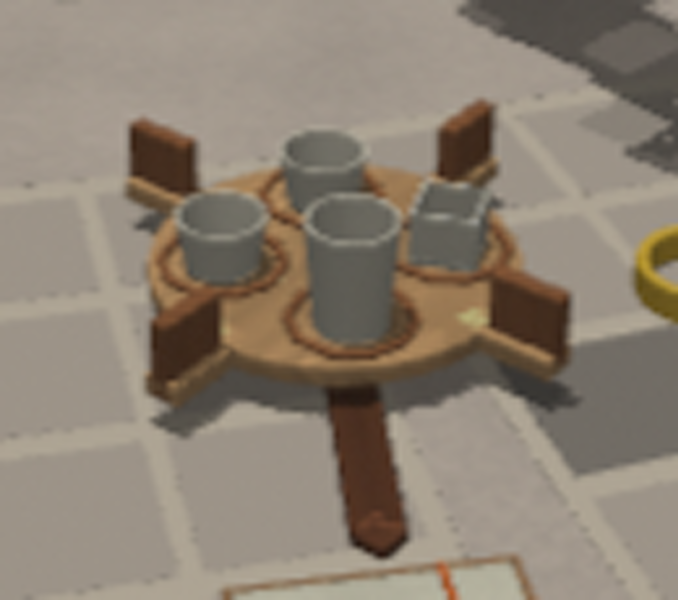

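The beaker mouth is at side crop (284,196) and scene crop (354,218). The tongue runs in the scene crop from (355,395) to (375,500), with its tip at about (380,550).

```bash
python3 - <<'E'
from h import *
S=lambda u,v,z:bp("side",170+u/4.2857,140+v/4.2857,z)
C=lambda u,v,z:bp("scene",190+u/5.2174,150+v/5.2174,z)
a=lambda d:np.degrees(np.arctan2(d[1],d[0])).round(1)
ax=np.array([.554,.0355])
for n,f,h,m,t,m2,pads in [("side",S,(395,262),(284,196),(55,268),(212,290),[(195,348),(522,398),(576,186),(286,142)]),("scene",C,(0,0),(354,218),(380,545),(355,400),[(533,287),(468,122),(162,141),(187,317)])]:
    b=f(*m,.102);T=f(*t,.008);M=f(*m2,.008);P=np.array([f(*p,.07) for p in pads])
    print(n,"beaker",b.round(3),a(b-ax),"tip",T.round(3),a(T-ax),"tongue own dir",a(T-M),"axle",P.mean(0).round(4),[a(p-P.mean(0)) for p in P])
E
```

```text
side beaker [0.62  0.024] -10.0 tip [ 0.775 -0.003] -9.8 tongue own dir -7.5 axle [0.5532 0.0425] [np.float64(35.7), np.float64(126.5), np.float64(-145.1), np.float64(-54.2)]
scene beaker [0.622 0.025] -8.4 tip [ 0.777 -0.009] -11.3 tongue own dir -11.8 axle [0.5636 0.035 ] [np.float64(37.0), np.float64(125.5), np.float64(-143.8), np.float64(-53.9)]
```

```bash
python3 -c "
from rig import robot
print(robot.hand_in())"
```

```text
the job is handed in; nothing more can be done
None
```

I turned the carousel about 38° counter-clockwise with a closed fingertip on one paddle; by my camera measurements the beaker stands within about 3° of the tongue's line (about 11° is allowed), the pots look upright in their wells, the hand is clear, and the job is handed in (no verdict was returned).

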